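# Shut the drain valve and start the pressure test

### The job

Shut the red drain valve on the crowded valve panel: turn its handle clockwise until it seats and hold it there snug for a moment, but do not overtighten it, and let go leaving it shut. Then press the green start button on the pressure controller fully in and let it come back out. Do not touch the neighbouring valves, and leave everything else standing where it is.

Things in the scene. Friction and masses are not known exactly. Their poses are not given: they have to be found in the camera images.
- panel: grey valve panel, a plate 160 (its x) x 290 (its y) x 50 mm high, fixed on the bench; origin: centre of its underside. Four valves stand in one row along its y at panel x = -30 mm, y = -93, -31, +31, +93 mm (62 mm apart); which valve stands in which place changes. A brass fitting stands on its far white strip.
- drain_grip (a point): on the drain valve's axis, at the height to grip, 86 mm above the bench: the RED handle, an upright bar 40 mm long (this point's x) x 14 mm thick (its y) x 34 mm tall, from 62 to 96 mm above the bench. Its white-lined end, the pointer, is at this point's -x end. It turns about the vertical; CLOCKWISE seen from above shuts it. The brief twist it needs fits in one grasp.
- drain_base: round steel foot, 59 mm across, of the drain valve, on the panel; origin: centre of its underside. The valve starts 0.6 to 1.15 rad short of its seat. Seated, its pointer stands towards the panel's own -x side, but with worn packing the seat lies up to 0.45 rad to either side of that: it must be felt. Turning takes 0.05 N m of friction, and the valve stays where it is left.
- drain_handle: the red handle; origin on the axis at its foot, 62 mm above the bench, axes as drain_grip. At the seat the collar below stops dead and the handle winds on against a spring of 1.6 N m/rad between collar and handle; it springs back when released. Snug is 0.18 to 0.36 N m (0.11 to 0.225 rad of wind-up); aim at 0.27 N m; more than 0.36 N m is overtightened.
- drain_pointer (a point): the foot of the red handle's pointer end, 20 mm from the valve's axis, at the collar's top; turns with the handle
- drain_mark (a point): the black mark on the silver collar (45 mm across, top 62 mm above the bench, turning with the handle below it), 20 mm from the axis, directly under the pointer when the handle is not wound up; this point's -x axis points from the axis out to the mark. Its distance from drain_pointer shows the wind-up: 2.2 mm at 0.18 N m, 4.5 mm at 0.36 N m.
- controller: grey pressure controller, a box 130 (x) x 120 (y) x 60 mm high, fixed, dark display on its far half; origin: centre of its underside. The green button is on its near half.
- start_top (a point): centre of the top face of the green start button, 28 mm across, pressed straight down
- start (a joint): travel of the green start button, 0 = out, 0.006 m = fully in; a spring pushes it back, 5 N holds it fully in
- cell_grip (a point): neighbour valve with a blue handle of the same kind: on its axis, 87 mm above the bench; bar 39 x 14 mm, top at 94 mm; not to be touched. Its bar lies along this point's x
- cell_base: round foot, 65 mm across, of the neighbour valve with the blue handle; origin: centre of its underside, on the panel's top 50 mm above the bench
- back_grip (a point): neighbour valve with a yellow handle of the same kind: on its axis, 87 mm above the bench; bar 39 x 14 mm, top at 94 mm; not to be touched. Its bar lies along this point's x
- back_base: round foot, 65 mm across, of the neighbour valve with the yellow handle; origin: centre of its underside, on the panel's top 50 mm above the bench
- flush_grip (a point): neighbour valve with a black handle of the same kind: on its axis, 87 mm above the bench; bar 39 x 14 mm, top at 94 mm; not to be touched. Its bar lies along this point's x
- flush_base: round foot, 65 mm across, of the neighbour valve with the black handle; origin: centre of its underside, on the panel's top 50 mm above the bench
- fitting: loose brass fitting 24 mm across, 24 mm tall, standing on the panel's far strip; a bystander; origin: centre of its underside
- tin_a: aluminium tin, 84 mm across, 55 mm tall; a bystander; origin: centre of its underside
- tin_b: aluminium tin, 84 mm across, 55 mm tall; a bystander; origin: centre of its underside
- specimen: soil specimen, brown cylinder 50 mm across, 70 mm tall; a bystander; origin: centre of its underside
- mould: steel tube mould 62 mm across, 75 mm tall; a bystander; origin: centre of its underside
- wash_bottle: white wash bottle 68 mm across, 170 mm tall; a bystander; origin: centre of its underside
Not all that is in view belongs to the job. Leave any orange look-alike of the controller alone.

How it is judged:
By the outcome, as a careful person would: the job done as asked, in the order asked, and still so for the second after the job is handed in, with the robot touching nothing.
It also fails if it takes over 61 s, if anything falls off the work surface, if the arm or the gripper's body presses on something with over 40 N, if the wrist force passes 120 N, or if a joint passes its speed limit or range.

### The arm

A 6-joint arm with a two-finger parallel gripper is mounted at the origin on the work surface. World frame = base frame: x ahead of the robot, y to its left, z up, the work surface at z = 0. Lengths are in mm, angles in rad, forces in N, time in s.
With the tool pointing down it reaches from about 325 to 925 mm from the base axis. Payload 3.1 kg.
Tool frame: the origin (TCP) lies midway between the tips of the shut fingers; the grasp point (between the pads) lies 19 mm behind it; z points along the fingers, y is the direction in which the jaws open and shut (so a half turn about z gives the same grasp; the last joint's range is limited). The gripper opens to 85 mm and grips with 20 to 120 N. Pads are 22 mm wide; open, the fingers measure 114 mm over their backs; the gripper's body (76 mm by 85 mm) begins 54 mm behind the grasp point. The pads swing forward as they close: fully open they stand 13 mm farther back than shut.
Start: joints at [1.07, 0.217, 1.613, -0, 1.311, -0.112], TCP at [236.907, 578.372, 231.3] pointing down, gripper open.
Joint ranges: [-2.75, 2.75], [-0.78, 2.1], [0.31, 2.55], [-1.13, 4.27], [0.13, 2.63], [-2.58, 2.58]. Speed limits (rad/s): [2.79, 2.79, 3.14, 3.14, 3.14, 3.14].

### API

Orientations are given as a unit quaternion [x, y, z, w].
In Python, from workcell import read_state, eyes, job, spotter gives the robot as it stands.
- The arm moves only by the shell command python3 -m creep 'ROWS'. ROWS is JSON, a list of rows, each a list of 5 numbers: the gripper command: -1 is shut, 1 is fully open, values between are in proportion, then the shift along the world's x, y, z in m, then the turn about the world's z in rad. In form: [[gripper, dx, dy, dz, turn], ...]. A call has 1 to 8 rows; each row is the pose to reach, as a shift and turn from the pose commanded when the call began; what a row does not reach only later rows make up. A row lasts 1/8 s, in which the tool goes at most 62.5 mm and 10.7 degrees, less where a joint would pass 70% of its speed; a pose out of reach is approached as far as the arm can. A call with a gripper value outside its range is refused whole. The fingers move at their own pace and stop on an object; the grip force is fixed at half the most. Time passes only in rows, so rows that repeat a pose let the fingers close. It gives the time, the measured TCP pose, the force and the opening at its end, in the units of the state.
- read_state(): the state, without advancing time (a new reading comes with each control period).
- eyes.grab_frame(name): name is "side" or "top" or "wrist"; returns the picture (384x512x3 uint8, red, green, blue); there is no depth.
- eyes.camera_params(name): a dict with "vertical_fov" (degrees; the focal length in pixels is half the picture's height over the tangent of half this angle, whatever the lens; pixels are square), "cx", "cy" (the principal point, pixels), "k1" (the pictures are not rectified: a ray, as slopes to the right and down, at radius r is drawn at 1 + k1 r^2 times it, then the intrinsics apply), "rvec" (rotation vector, rad) and "tvec" (3), from world to camera coordinates, as OpenCV has them. Camera axes: x right, y down, z forward; pixel columns grow to the right and rows downward; lengths in mm; the calibration is good to about 2 mm. A picture is of the moment at which its call begins: read the wrist's pose just before it. camera_params takes no time and is no camera call; for the wrist camera it gives the pose at the moment of the call.
- job.hand_in(): hands the job in, once; it reports no verdict.
Trained networks look in the newest picture that a camera, given by its name, has taken for a name from the list of things; names that differ only in an ending like _2 or _b are one class to them, and where a whole thing is asked for, a point or a joint stands for the part that bears it (a point fixed in the world has none). Each returns a list of dicts, best first, with "confidence" (0 to 1); they miss things now and then, are a little off and sometimes report something else, mostly with a low value. They report only what shows in the picture. A call takes as long as a camera call. They do not tell look-alikes from the thing itself.
- spotter.silhouettes(name, camera): "pixels" (384x512 bool, what is visible of it) and "extent" ([centre column, centre row, width, height] in pixels, round what is visible of it).
- spotter.place_of(name, camera): "xy" ([column, row] in pixels: a listed point, or the origin of a listed thing).
The state is a dict: "time": time; "qpos": joint angles; "dq": joint speeds; "effort": joint torques, N m; "tcp_pos": TCP position; "tool_rot": TCP orientation; "contact_force": force on the tool from outside, world axes, zero at the start; "wrist_torque": the same for the moment, N m; "width": finger opening in mm.
Only numpy, scipy, OpenCV 4.12 (cv2) and the standard library are available. Lean on these libraries where they do the work, as an engineer would, in place of code of your own. Each camera call takes 0.05 s, during which the arm holds its last target.

## Working session

There is one attempt and no reset: what is moved stays moved. The work goes in short steps, Python scripts to look and compute and a shell command to move; the robot and the scene stay as the last step left them, time stands still between calls to the robot, and variables do not carry over. Pictures are saved under pics/ and viewed, and the job is handed in when it is done.

```bash
ls; mkdir -p pics; cat > h.py <<'E'
import numpy as np, cv2
from workcell import read_state, eyes, job, spotter
def cam(n):
    p=eyes.camera_params(n); f=192/np.tan(np.radians(p["vertical_fov"])/2)
    R=cv2.Rodrigues(np.array(p["rvec"],float))[0]; t=np.array(p["tvec"],float).ravel()
    return dict(f=f,cx=p["cx"],cy=p["cy"],k1=p["k1"],R=R,t=t)
def ray(c,uv):
    d=np.array([(uv[0]-c["cx"])/c["f"],(uv[1]-c["cy"])/c["f"]]); s=d.copy()
    for _ in range(30): s=d/(1+c["k1"]*(s@s))
    o=-c["R"].T@c["t"]; v=c["R"].T@np.array([s[0],s[1],1]); return o,v/np.linalg.norm(v)
def proj(c,P):
    q=c["R"]@np.array(P,float)+c["t"]; s=q[:2]/q[2]; s=s*(1+c["k1"]*(s@s)); return s*c["f"]+[c["cx"],c["cy"]]
def atz(c,uv,z):
    o,v=ray(c,uv); return o+v*(z-o[2])/v[2]
def tri(obs):
    A=np.zeros((3,3));b=np.zeros(3)
    for c,uv in obs:
        o,v=ray(c,uv);M=np.eye(3)-np.outer(v,v);A+=M;b+=M@o
    X=np.linalg.solve(A,b); return X,[float(np.linalg.norm(proj(c,X)-uv)) for c,uv in obs]
def save(n,im): cv2.imwrite("pics/"+n,im[...,::-1])
E
python3 - <<'E'
from h import *
np.set_printoptions(precision=1,suppress=True)
for n in ["side","top","wrist"]:
    im=eyes.grab_frame(n); save(n+"0.png",im); c=cam(n); print(n,-c["R"].T@c["t"],c["f"],c["k1"])
print(read_state())
E
```

```text
pics
side [ 366.5  869.2 1152. ] 437.8691730432988 -0.06407136292255192
top [ 386.5   62.6 1961.2] 484.3817648102279 -0.18075717677588804
wrist [164.3 608.4 373.2] 323.0086344325514 0.025419061184614948
{'time': 0.15, 'qpos': array([ 1.1,  0.2,  1.6, -0. ,  1.3, -0.1]), 'dq': array([-0., -0., -0.,  0., -0., -0.]), 'effort': array([  0. , -39.7, -30.4,  -0. ,   0. ,   0. ]), 'tcp_pos': array([236.6, 577.8, 230.2]), 'tool_rot': array([ 0.2,  1. , -0. , -0. ]), 'contact_force': array([ 0.5,  0. , -0.2]), 'wrist_torque': array([-0.,  0., -0.]), 'width': 85.34872245521389}
```

View pics/side0.png

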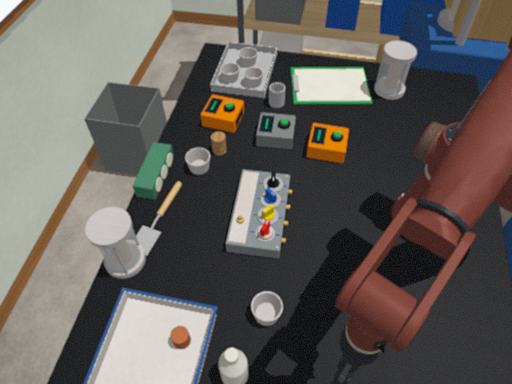

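View pics/top0.png

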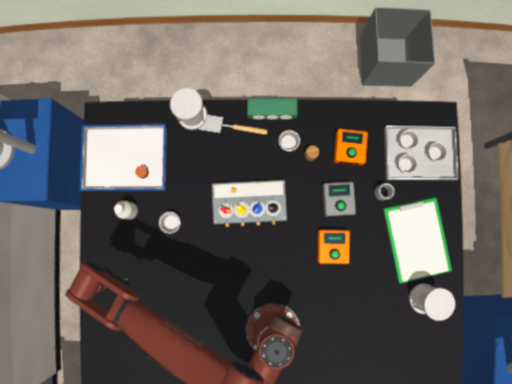

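View pics/wrist0.png

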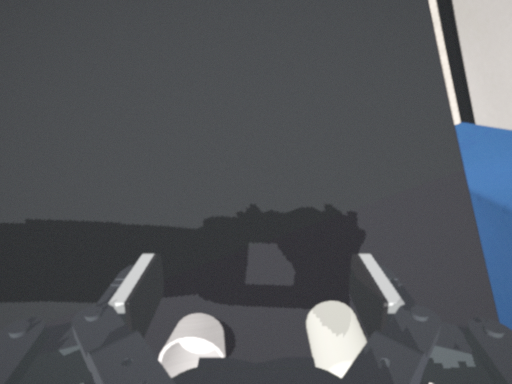

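Side view: the panel is at about (258,213), with the red handle at (266,229) at the row's end, then yellow (268,213), blue (270,197) and black (272,182). Top view: the red handle is at (226,210), yellow (242,209), blue (258,209), black (272,209), and the brass fitting (234,189). The grey controller is at (340,199), with orange look-alikes at (350,146) and (333,246).

Candidates:
- **Drain valve:** red (226,210). The others that could be mistaken for it are yellow (242,209), blue (258,209), black (272,209) and the terracotta thing in the tray (142,171). I choose (226,210).
- **Button:** grey controller (340,206) against the two orange ones. I choose the grey one.

```bash
python3 - <<'E'
from h import *
np.set_printoptions(precision=1,suppress=True)
ims={n:eyes.grab_frame(n) for n in ["side","top"]}
C={n:cam(n) for n in ims}
a=cv2.resize(ims["top"][170:235,200:300],None,fx=5,fy=5,interpolation=cv2.INTER_CUBIC)
b=cv2.resize(ims["side"][165:260,220:300],None,fx=5,fy=5,interpolation=cv2.INTER_CUBIC)
b=cv2.resize(b,(int(b.shape[1]*.66),int(b.shape[0]*.66)));
k=np.zeros((325+b.shape[0],500,3),np.uint8);k[:325]=a;k[325:,:b.shape[1]]=b
s=cv2.resize(ims["top"][178:220,320:360],(200,210));k[330:540,290:490]=s
save("crop0.png",k[:600])
for nm in ["drain_grip","drain_base","drain_pointer","drain_mark","panel","yellow","back_grip","cell_grip","flush_grip","start_top","controller"]:
    if nm=="yellow":continue
    P={}
    for n in ims:
        r=spotter.place_of(nm,n); P[n]=r
        print(nm,n,[(np.round(x["xy"],1).tolist(),round(x["confidence"],2)) for x in r[:3]])
    if P["side"] and P["top"]:
        print("   ",*tri([(C[n],P[n][0]["xy"]) for n in ims]))
E
```

```text
drain_grip side [([264.2, 223.9], 0.64), ([268.5, 197.6], 0.53)]
drain_grip top [([225.8, 208.4], 0.49)]
    [487.4 183.2  96.1] [0.19683449736954772, 0.14694621901165264]
drain_base side [([262.6, 233.9], 0.61)]
drain_base top [([225.3, 210.4], 0.69)]
    [486.4 188.5  49.8] [1.2706204080253176, 0.9504784885406999]
drain_pointer side [([269.3, 228.7], 0.47), ([273.6, 176.4], 0.36)]
drain_pointer top [([227.6, 212.9], 0.51)]
    [472.1 178.   67.2] [0.06555032917401221, 0.04913343961681398]
drain_mark side [([268.2, 225.9], 0.74), ([271.6, 186.8], 0.28)]
drain_mark top [([230.0, 212.0], 0.5)]
    [476.4 168.7  66.8] [0.31648490829135745, 0.23835702734528644]
panel side [([257.0, 215.2], 0.75), ([266.2, 218.4], 0.44)]
panel top [([250.0, 200.6], 0.92)]
    [525.8  91.3  -2. ] [0.3222562888697579, 0.25338587361501325]
back_grip side [([270.1, 210.4], 0.52)]
back_grip top [([239.1, 213.1], 0.51)]
    [474.3 132.3  95.3] [1.5465557546215412, 1.1817671047690184]
cell_grip side [([270.7, 193.4], 0.46)]
cell_grip top [([256.9, 206.3], 0.61)]
    [493.   62.9  85.7] [1.111457395626589, 0.8781272712701416]
flush_grip side [([274.2, 180.6], 0.69), ([277.0, 136.3], 0.47)]
flush_grip top [([273.1, 207.9], 0.43), ([226.3, 212.1], 0.2)]
    [490.1  -0.1  71.9] [0.20091902594235778, 0.1632406527613153]
start_top side [([282.1, 117.4], 0.61), ([336.2, 131.9], 0.51), ([231.2, 104.6], 0.47)]
start_top top [([341.5, 206.4], 0.62), ([332.1, 255.0], 0.61), ([353.7, 152.1], 0.43)]
    [ 501.3 -263.5   99.9] [2.133518669603388, 1.9253008509374767]
controller side [([276.3, 137.0], 0.87), ([225.4, 116.3], 0.85), ([326.1, 146.0], 0.73)]
controller top [([336.0, 202.2], 0.76), ([329.8, 249.3], 0.68), ([349.5, 148.0], 0.67)]
    [ 520.9 -258.1    5.1] [1.2042409007437196, 1.0837330838979555]
```

View pics/crop0.png

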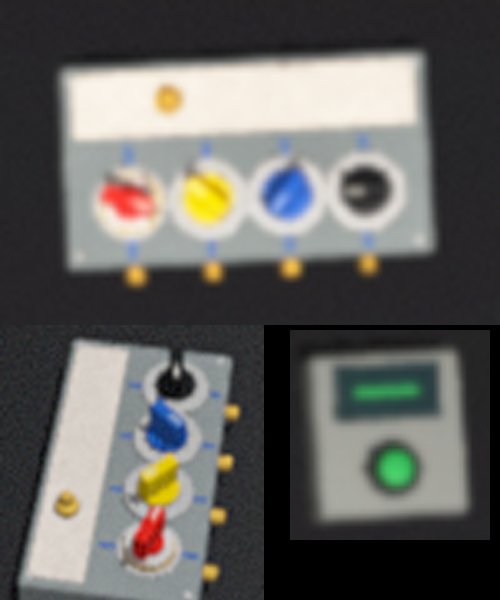

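```bash
python3 - <<'E'
from h import *
np.set_printoptions(precision=3,suppress=True)
from scipy.spatial.transform import Rotation as Ro
s=read_state(); R=Ro.from_quat(s["tool_rot"]).as_matrix(); print(s["time"],s["tool_rot"],"\n",R)
c=cam("wrist"); print("cam in tool",R.T@(-c["R"].T@c["t"]-s["tcp_pos"]),"\nview axis tool",R.T@c["R"][2],"img right in tool",R.T@c["R"][0])
E
```

```text
1.25 [ 0.193  0.981 -0.     0.   ] 
 [[-0.925  0.379 -0.   ]
 [ 0.379  0.925 -0.   ]
 [-0.    -0.    -1.   ]]
cam in tool [  78.572    0.681 -142.986] 
view axis tool [-0.31  -0.001  0.951] img right in tool [-0.001  1.     0.001]
```

```bash
python3 -m creep '[[1,0.031,-0.049,0.003,0.05],[1,0.062,-0.098,0.006,0.1],[1,0.094,-0.148,0.01,0.15],[1,0.125,-0.197,0.012,0.2],[1,0.157,-0.246,0.015,0.25],[1,0.188,-0.295,0.018,0.3],[1,0.22,-0.345,0.02,0.35],[1,0.251,-0.394,0.02,0.39]]'; python3 -m creep '[[1,0,0,0,0],[1,0,0,0,0]]'
cat > look.py <<'E'
from h import *
import sys,pickle
np.set_printoptions(precision=1,suppress=True)
tag=sys.argv[1]; names=sys.argv[2:]
s=read_state(); im=eyes.grab_frame("wrist"); c=cam("wrist"); save(tag+".png",im)
out=dict(c=c,P={})
for nm in names:
    r=spotter.place_of(nm,"wrist"); out["P"][nm]=r
    print(nm,[(np.round(x["xy"],1).tolist(),round(x["confidence"],2)) for x in r[:3]])
pickle.dump(out,open(tag+".pkl","wb")); print(s["time"],s["tcp_pos"],s["tool_rot"],s["width"])
E
python3 look.py w1 drain_grip drain_base drain_pointer drain_mark back_grip cell_grip flush_grip panel
```

```text
time: 2.25
tcp_pos: [489.0, 182.7, 252.0]
tool_rot: [-0.001, 1.0, 0.0, 0.001]
contact_force: [0.7, -0.4, 0.9]
width: 85.5
time: 2.5
tcp_pos: [487.7, 184.5, 251.2]
tool_rot: [-0.0, 1.0, 0.0, -0.0]
contact_force: [-0.9, 0.6, 0.3]
width: 85.4
drain_grip [([253.8, 167.8], 0.79)]
drain_base [([258.2, 159.4], 0.81)]
drain_pointer [([239.5, 158.4], 0.75)]
drain_mark [([241.8, 156.9], 0.89), ([182.8, 178.7], 0.46), ([201.2, 160.7], 0.16)]
back_grip [([194.0, 171.1], 0.7)]
cell_grip [([126.7, 173.8], 0.97)]
flush_grip [([67.5, 177.2], 0.88), ([197.4, 161.3], 0.35), ([230.3, 228.9], 0.32)]
panel [([184.7, 176.3], 0.89)]
2.5 [487.7 184.5 251.2] [-0.  1.  0. -0.] 85.43512882966066
```

View pics/w1.png

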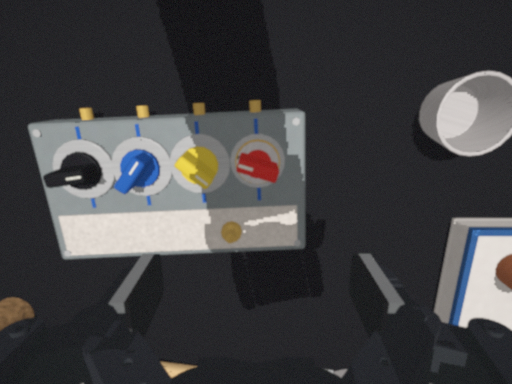

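```bash
python3 -m creep '[[1,-0.02,-0.03,-0.03,0.15],[1,-0.03,-0.06,-0.05,0.3],[1,-0.03,-0.07,-0.05,0.45],[1,-0.03,-0.07,-0.05,0.45]]'
python3 look.py w2 drain_grip drain_base drain_pointer drain_mark back_grip cell_grip flush_grip panel
python3 - <<'E'
from h import *
import pickle
np.set_printoptions(precision=1,suppress=True)
a=pickle.load(open("w1.pkl","rb"));b=pickle.load(open("w2.pkl","rb"))
for n in a["P"]:
    if a["P"][n] and b["P"][n]: print(n,*tri([(q["c"],q["P"][n][0]["xy"]) for q in (a,b)]))
i=cv2.imread("pics/w1.png")[110:220,170:320];j=cv2.imread("pics/w2.png")
cv2.imwrite("pics/c1.png",cv2.resize(i,None,fx=5,fy=5,interpolation=cv2.INTER_CUBIC))
u=b["P"]["drain_grip"][0]["xy"];u=[int(v) for v in u]
cv2.imwrite("pics/c2.png",cv2.resize(j[max(u[1]-50,0):u[1]+50,max(0,u[0]-65):u[0]+65],None,fx=6,fy=6,interpolation=cv2.INTER_CUBIC))
E
```

```text
time: 3.45
tcp_pos: [457.8, 114.0, 201.2]
tool_rot: [-0.222, 0.975, 0.0, -0.0]
contact_force: [-0.8, 0.7, -0.1]
width: 85.3
drain_grip [([317.0, 244.9], 0.85)]
drain_base [([309.4, 225.5], 0.77)]
drain_pointer [([295.2, 223.4], 0.89), ([195.8, 185.0], 0.34), ([309.6, 226.0], 0.21)]
drain_mark [([298.1, 220.3], 0.67), ([184.0, 194.2], 0.15)]
back_grip [([251.0, 219.9], 0.79)]
cell_grip [([180.1, 195.3], 0.61)]
flush_grip [([111.1, 163.7], 0.74)]
panel [([213.6, 203.4], 0.64)]
3.45 [457.8 114.  201.2] [-0.2  1.   0.  -0. ] 85.34036087679027
drain_grip [481.3 183.1  93.7] [0.23357584911022175, 0.2581432918059385]
drain_base [485.  187.5  39.9] [0.13682381149055525, 0.1482846043201467]
drain_pointer [480.8 167.3  60.9] [1.4889299979966621, 1.6372964088798365]
drain_mark [479.5 169.8  55.3] [0.6126045573348956, 0.6714648664207924]
back_grip [487.7 123.7  84.2] [0.5784818864796052, 0.6575417509587179]
cell_grip [488.6  60.9  93.9] [1.323671961907618, 1.5680075062489847]
flush_grip [494.1  -2.1  81.4] [0.24025879693632277, 0.29332307920308986]
panel [520.1  92.2  -6.4] [2.649450589251873, 2.972768625852019]
```

View pics/c1.png

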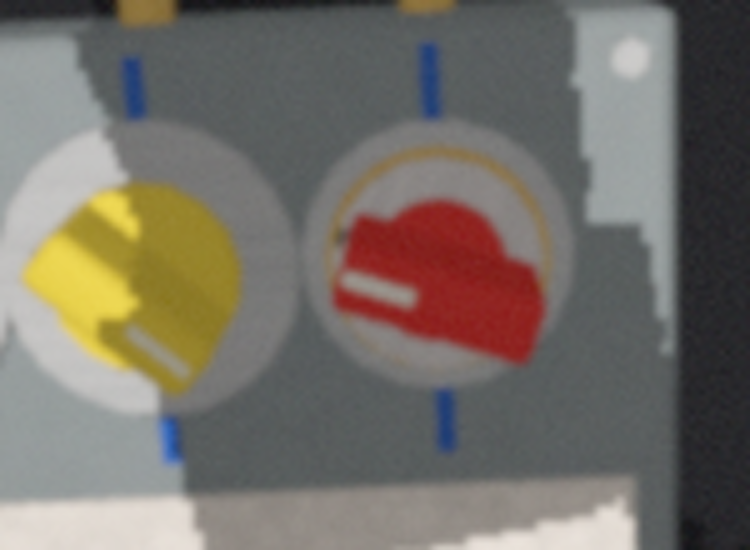

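View pics/c2.png

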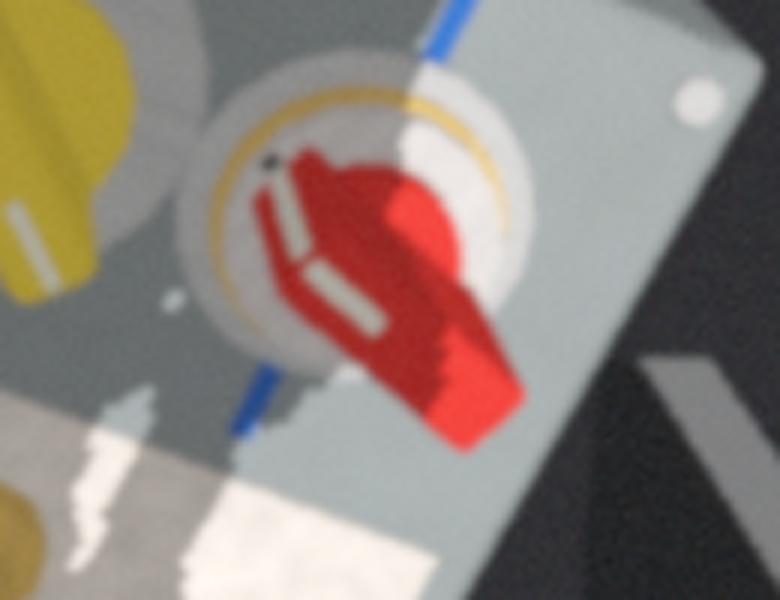

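View pics/w2.png

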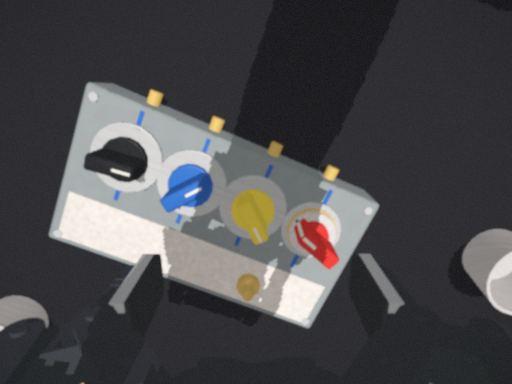

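```bash
cat > fit.py <<'E'
from h import *
import pickle
from scipy.optimize import least_squares
np.set_printoptions(precision=2,suppress=True)
a=pickle.load(open("w1.pkl","rb"));b=pickle.load(open("w2.pkl","rb"))
loc={"drain_grip":(93,86),"drain_base":(93,50),"back_grip":(31,87),"cell_grip":(-31,87),"flush_grip":(-93,87)}
def res(p):
    r=[]
    cs,sn=np.cos(p[2]),np.sin(p[2])
    for q in (a,b):
        for n,(y,z) in loc.items():
            P=[p[0]-30*cs-y*sn,p[1]-30*sn+y*cs,z]; r+=list(proj(q["c"],P)-q["P"][n][0]["xy"])
    return np.array(r)
s=least_squares(res,[520,92,0],loss="soft_l1",x_scale=[10,10,.1]); p=s.x; print(p,res(p).reshape(2,-1,2))
cs,sn=np.cos(p[2]),np.sin(p[2]); print("drain axis",p[0]-30*cs-93*sn,p[1]-30*sn+93*cs)
def w1(u,v): return atz(a["c"],[170+u/5,110+v/5],96)[:2]
def w2(u,v): return atz(b["c"],[252+u/6,194+v/6],96)[:2]
for f,L in((w1,[(343,280),(418,300),(545,295),(527,362),(352,250),(335,305)]),(w2,[(307,262),(383,333),(523,397),(464,452),(312,235),(280,290)])):
    P=np.array([f(*l) for l in L]); print(P); m=(P[2]+P[3])/2; n=(P[4]+P[5])/2; d=n-m
    print("line ang-pi",np.arctan2(*(P[0]-P[1])[::-1])%(2*np.pi)-np.pi,"bar",np.arctan2(d[1],d[0])%(2*np.pi)-np.pi,np.linalg.norm(d),"centre",(m+n)/2)
E
python3 fit.py
```

```text
[518.03  93.93   0.05] [[[ 2.4   0.06]
  [-2.01  0.65]
  [-1.15  0.06]
  [ 2.84  0.38]
  [-1.6  -0.03]]

 [[-0.68 -0.9 ]
  [ 0.5   1.79]
  [ 0.64 -0.53]
  [ 3.13 -2.38]
  [-0.68  1.15]]]
drain axis 483.39346744316873 185.30463773490507
[[479.19 168.68]
 [483.07 182.84]
 [482.09 206.91]
 [495.3  203.75]
 [473.42 170.46]
 [484.05 167.08]]
line ang-pi 1.3036045389201192 bar 1.3048663612291564 37.89165063774509 centre [483.72 187.05]
[[479.3  168.36]
 [484.44 183.39]
 [484.71 206.48]
 [496.27 203.29]
 [475.31 167.03]
 [484.81 166.98]]
line ang-pi 1.2407477017141355 bar 1.302087163665309 39.29313968265302 centre [485.27 185.95]
```

Both crops agree. The red bar's pointer is at about π+1.30 rad on the world axes, the axis is near (484,186) and the panel yaw is about 0.05. The white line on the bar shows at w1 (239,166)–(254,170), and the black mark beside the pointer at (239,157). I'll grip with tool x on the pointer side, so the camera can see the mark, and approach slightly clockwise of the bar.

```bash
python3 -m creep '[[-0.3,0.01,0.02,-0.01,0.16],[-0.3,0.02,0.04,-0.02,0.32],[-0.3,0.026,0.072,-0.04,0.48],[-0.3,0.026,0.072,-0.05,0.64],[-0.3,0.026,0.072,-0.06,0.77],[-0.3,0.026,0.072,-0.06,0.77],[-0.3,0.026,0.072,-0.06,0.77]]'
python3 look.py w3 drain_grip drain_base drain_pointer drain_mark
python3 - <<'E'
from h import *
np.set_printoptions(precision=3,suppress=True)
s=read_state();print(s["qpos"],s["wrist_torque"])
c=cam("wrist")
i=np.ascontiguousarray(cv2.imread("pics/w3.png"))
for P in [(484,186,96),(484,186,62)]:
    u=proj(c,P);print(u);cv2.circle(i,tuple(int(v) for v in u),2,(0,255,0),-1)
cv2.imwrite("pics/w3m.png",i)
E
```

```text
time: 4.78
tcp_pos: [484.2, 186.5, 141.7]
tool_rot: [-0.573, 0.82, -0.0, 0.0]
contact_force: [-0.4, 0.3, -0.8]
width: 29.9
drain_grip [([255.6, 209.4], 0.66)]
drain_base [([255.1, 195.1], 0.58)]
drain_pointer [([254.7, 173.9], 0.6), ([258.0, 175.9], 0.4)]
drain_mark [([255.7, 174.0], 0.77)]
4.775 [484.2 186.5 141.7] [-0.6  0.8 -0.   0. ] 29.905950245726476
[ 0.232  0.089  1.938 -0.     1.114 -2.559] [-0.018 -0.033 -0.003]
[257.881 218.58 ]
[257.704 200.699]
```

View pics/w3m.png

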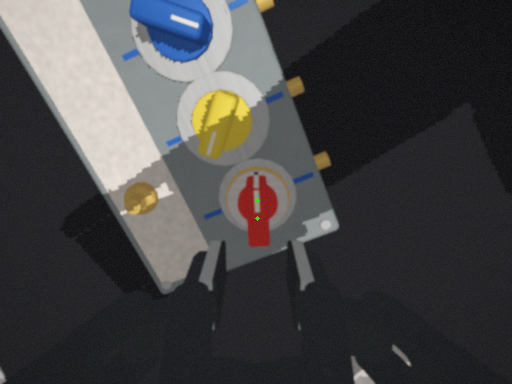

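The view shows the red bar running vertically at column 257, between rows 176 and 245. It's centred between the open fingers and my projected axis at (258,218) falls on it. Next I descend and close.

```bash
python3 -m creep '[[-0.3,0,0,-0.02,-0.03],[-0.3,0,0,-0.045,-0.03],[-0.3,0,0,-0.065,-0.03],[-0.3,0,0,-0.074,-0.03],[-0.3,0,0,-0.074,-0.03]]'
python3 look.py w4 drain_pointer drain_mark
python3 -c "
from h import *
s=read_state();print(s['qpos'],s['wrist_torque'],s['contact_force'])"
```

```text
time: 5.65
tcp_pos: [483.6, 186.3, 67.0]
tool_rot: [-0.561, 0.828, 0.0, -0.0]
contact_force: [-0.3, 0.1, -0.5]
width: 29.2
drain_pointer [([250.1, 213.9], 0.89)]
drain_mark []
5.65 [483.6 186.3  67. ] [-0.6  0.8  0.  -0. ] 29.213918336935265
[ 2.32173788e-01  1.98990881e-01  1.97533112e+00 -7.79936641e-06
  9.65251875e-01 -2.52969184e+00] [ 0.0029506  -0.01972662  0.03850235] [-0.68345605 -0.03477546 -0.09157787]
```

View pics/w4.png

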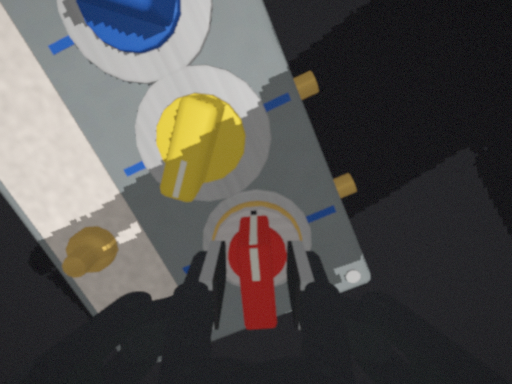

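The bar stands between the fingers and the mark shows at (254,212). Closing now.

```bash
cat > tq.py <<'E'
from h import *
import sys
T=[];F=[]
for k in range(int(sys.argv[1])):
    eyes.grab_frame("wrist"); s=read_state();T.append(s["wrist_torque"]);F.append(s["contact_force"])
from scipy.spatial.transform import Rotation as Ro
R=Ro.from_quat(s["tool_rot"]).as_matrix()
print("t",s["time"],"yaw-pi",round(np.arctan2(R[1,0],R[0,0])%(2*np.pi)-np.pi,4),"Tz",np.round(np.mean(T,0),3),np.round(np.std(T,0),3),"F",np.round(np.mean(F,0),1),"w",round(s["width"],2),"q6",round(s["qpos"][5],3),s["tcp_pos"].round(1))
E
python3 tq.py 4
python3 -m creep '[[-1,0,0,0,0],[-1,0,0,0,0],[-1,0,0,0,0],[-1,0,0,0,0],[-1,0,0,0,0]]'
python3 tq.py 4
```

```text
t 6.0 yaw-pi 1.1912 Tz [-0.002  0.004  0.001] [0.015 0.026 0.021] F [-0.3  0.2 -0.1] w 29.87 q6 -2.53 [484.5 186.5  68.1]
time: 6.62
tcp_pos: [483.7, 187.1, 68.4]
tool_rot: [-0.561, 0.828, 0.001, 0.0]
contact_force: [-3.1, 1.7, 6.0]
width: 13.2
t 6.825 yaw-pi 1.1911 Tz [0.26  0.563 0.027] [0.03  0.027 0.024] F [-3.3  1.3  5.9] w 13.28 q6 -2.53 [483.7 187.1  68.4]
```

```bash
python3 -m creep '[[-1,0,0,0,-0.1],[-1,0,0,0,-0.2],[-1,0,0,0,-0.3],[-1,0,0,0,-0.4],[-1,0,0,0,-0.4]]'; python3 tq.py 3
python3 -m creep '[[-1,0,0,0,-0.05],[-1,0,0,0,-0.05]]'; python3 tq.py 3
```

```text
time: 7.45
tcp_pos: [484.2, 186.8, 68.4]
tool_rot: [-0.385, 0.923, 0.0, 0.0]
contact_force: [-2.3, 0.6, 5.3]
width: 13.1
t 7.6 yaw-pi 0.7913 Tz [0.06  0.365 0.029] [0.014 0.012 0.003] F [-2.2  1.3  5. ] w 13.22 q6 -2.13 [484.2 186.8  68.4]
time: 7.85
tcp_pos: [484.2, 186.8, 68.4]
tool_rot: [-0.362, 0.932, 0.0, 0.0]
contact_force: [-1.6, 0.4, 5.3]
width: 12.7
t 8.0 yaw-pi 0.7413 Tz [0.047 0.369 0.054] [0.028 0.026 0.013] F [-1.8  0.5  5.1] w 12.85 q6 -2.08 [484.2 186.8  68.4]
```

```bash
python3 -m creep '[[-1,0,0,0,-0.05],[-1,0,0,0,-0.05]]'|tail -2; python3 tq.py 3
python3 -m creep '[[-1,0,0,0,-0.04],[-1,0,0,0,-0.04]]'|tail -2; python3 tq.py 3
```

```text
contact_force: [-1.2, -1.0, 5.2]
width: 13.0
t 8.4 yaw-pi 0.6914 Tz [0.009 0.38  0.06 ] [0.007 0.028 0.018] F [-1.7 -0.1  5. ] w 13.12 q6 -2.03 [484.2 186.7  68.4]
contact_force: [-0.9, -0.5, 5.1]
width: 13.0
t 8.8 yaw-pi 0.6514 Tz [-0.011  0.312  0.066] [0.023 0.022 0.022] F [-2.1  0.7  4.8] w 13.12 q6 -1.99 [484.3 186.7  68.4]
```

```bash
python3 look.py w5 drain_pointer drain_mark
```

```text
drain_pointer [([255.5, 212.4], 0.96)]
drain_mark [([255.0, 209.8], 0.85)]
8.8 [484.3 186.7  68.4] [-0.3  0.9  0.   0. ] 13.12274557788681
```

View pics/w5.png

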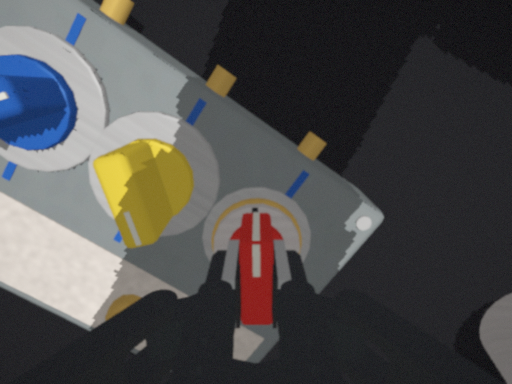

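The handle is gripped and the black mark sits directly under the pointer at (255,210), so there's no wind-up yet. Friction reads about 0.05–0.06 N m. I'll keep turning.

```bash
python3 -m creep '[[-1,0,0,0,-0.04],[-1,0,0,0,-0.04]]'|tail -2; python3 tq.py 3
python3 -m creep '[[-1,0,0,0,-0.04],[-1,0,0,0,-0.04]]'|tail -2; python3 tq.py 3
```

```text
contact_force: [-2.2, 0.8, 4.3]
width: 13.0
t 9.35 yaw-pi 0.6115 Tz [-0.021  0.323  0.065] [0.043 0.042 0.041] F [-1.6 -0.1  5.1] w 12.73 q6 -1.95 [484.3 186.6  68.4]
contact_force: [-1.0, -0.1, 5.6]
width: 12.9
t 9.75 yaw-pi 0.5715 Tz [-0.05   0.311  0.053] [0.01  0.045 0.015] F [-1.6 -0.3  5.1] w 13.16 q6 -1.91 [484.3 186.6  68.4]
```

```bash
python3 -m creep '[[-1,0,0,0,-0.04],[-1,0,0,0,-0.04]]'|tail -2; python3 tq.py 3
```

```text
contact_force: [-2.4, -0.8, 5.3]
width: 13.0
t 10.15 yaw-pi 0.5316 Tz [-0.089  0.287  0.02 ] [0.03  0.052 0.013] F [-1.5 -0.4  5.5] w 12.99 q6 -1.87 [484.3 186.5  68.4]
```

```bash
python3 -m creep '[[-1,0,0,0,-0.04],[-1,0,0,0,-0.04]]'|tail -2; python3 tq.py 3
python3 -m creep '[[-1,0,0,0,-0.04],[-1,0,0,0,-0.04]]'|tail -2; python3 tq.py 3
```

```text
contact_force: [-2.0, -0.5, 5.2]
width: 12.7
t 10.55 yaw-pi 0.4915 Tz [-0.102  0.276  0.056] [0.023 0.014 0.014] F [-1.4 -0.5  5.1] w 13.04 q6 -1.83 [484.4 186.5  68.4]
contact_force: [-1.4, -1.0, 5.0]
width: 13.3
t 10.95 yaw-pi 0.4516 Tz [-0.121  0.287  0.065] [0.014 0.009 0.039] F [-1.4 -0.7  5.1] w 13.19 q6 -1.79 [484.4 186.4  68.4]
```

```bash
python3 -m creep '[[-1,0,0,0,-0.04],[-1,0,0,0,-0.04]]'|tail -2; python3 tq.py 3
```

```text
contact_force: [-1.4, -0.7, 6.0]
width: 12.8
t 11.35 yaw-pi 0.4117 Tz [-0.135  0.288  0.033] [0.015 0.011 0.021] F [-0.9 -1.1  5.7] w 12.98 q6 -1.75 [484.4 186.4  68.4]
```

```bash
python3 -m creep '[[-1,0,0,0,-0.04],[-1,0,0,0,-0.04]]'|tail -2; python3 tq.py 3
python3 -m creep '[[-1,0,0,0,-0.04],[-1,0,0,0,-0.04]]'|tail -2; python3 tq.py 3
```

```text
contact_force: [-1.8, -0.2, 5.1]
width: 13.0
t 11.75 yaw-pi 0.3717 Tz [-0.16   0.292  0.03 ] [0.036 0.017 0.01 ] F [-1.7 -0.6  5.5] w 12.95 q6 -1.71 [484.4 186.4  68.4]
contact_force: [-0.8, -0.7, 5.7]
width: 13.3
t 12.15 yaw-pi 0.3317 Tz [-0.211  0.297  0.051] [0.009 0.006 0.031] F [-1.3 -0.8  4.8] w 12.92 q6 -1.67 [484.5 186.3  68.4]
```

```bash
python3 -m creep '[[-1,0,0,0,-0.04],[-1,0,0,0,-0.04]]'|tail -2; python3 tq.py 3
```

```text
contact_force: [-0.7, -0.9, 5.6]
width: 13.2
t 12.55 yaw-pi 0.2918 Tz [-0.221  0.283  0.043] [0.019 0.011 0.034] F [-1.2 -1.3  5.3] w 13.35 q6 -1.63 [484.5 186.2  68.4]
```

```bash
python3 -m creep '[[-1,0,0,0,-0.04],[-1,0,0,0,-0.04]]'|tail -2; python3 tq.py 3
python3 -m creep '[[-1,0,0,0,-0.04],[-1,0,0,0,-0.04]]'|tail -2; python3 tq.py 3
```

```text
contact_force: [-0.7, -0.7, 5.8]
width: 12.9
t 12.95 yaw-pi 0.2519 Tz [-0.243  0.26   0.034] [0.013 0.024 0.017] F [-1.5 -1.2  5. ] w 12.82 q6 -1.59 [484.5 186.2  68.4]
contact_force: [-1.2, -1.5, 5.7]
width: 13.2
t 13.35 yaw-pi 0.2118 Tz [-0.268  0.258  0.032] [0.013 0.018 0.024] F [-1.  -1.1  5.8] w 12.86 q6 -1.55 [484.5 186.1  68.4]
```

```bash
python3 look.py w6 drain_pointer drain_mark
```

```text
drain_pointer [([253.7, 213.8], 0.71), ([25.1, 200.8], 0.23)]
drain_mark [([256.0, 210.4], 0.85)]
13.35 [484.5 186.1  68.4] [-0.1  1.  -0.   0. ] 12.857843682004983
```

View pics/w6.png

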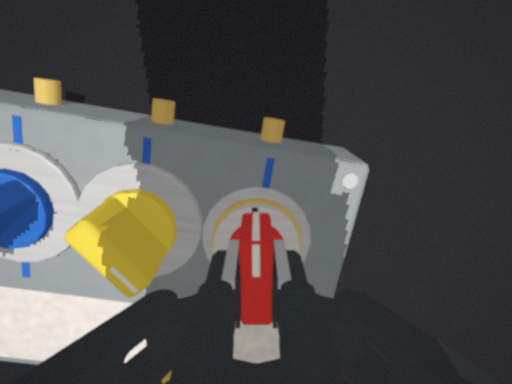

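The mark at (255,210) is still under the pointer, so the valve hasn't seated yet. Continuing.

```bash
python3 -m creep '[[-1,0,0,0,-0.04],[-1,0,0,0,-0.04]]'|tail -2; python3 tq.py 3
python3 -m creep '[[-1,0,0,0,-0.04],[-1,0,0,0,-0.04]]'|tail -2; python3 tq.py 3
```

```text
contact_force: [-1.4, -2.3, 4.9]
width: 13.1
t 13.9 yaw-pi 0.1719 Tz [-0.289  0.262  0.065] [0.018 0.002 0.027] F [-1.1 -1.6  5.2] w 13.29 q6 -1.51 [484.5 186.1  68.4]
contact_force: [-1.0, -1.1, 5.1]
width: 13.2
t 14.3 yaw-pi 0.1321 Tz [-0.322  0.268  0.109] [0.019 0.028 0.004] F [-1.4 -1.6  4.8] w 13.44 q6 -1.47 [484.5 186.   68.4]
```

```bash
python3 -m creep '[[-1,0,0,0,-0.03],[-1,0,0,0,-0.03]]'|tail -2; python3 tq.py 3
```

```text
contact_force: [-0.3, -1.3, 4.2]
width: 13.2
t 14.7 yaw-pi 0.1023 Tz [-0.306  0.276  0.135] [0.039 0.034 0.011] F [-1.4 -1.6  5.4] w 13.09 q6 -1.44 [484.5 186.   68.4]
```

```bash
python3 -m creep '[[-1,0,0,0,-0.04],[-1,0,0,0,-0.04]]'|tail -2; python3 tq.py 6; python3 look.py w7 drain_pointer drain_mark
```

```text
contact_force: [-1.5, -3.0, 4.8]
width: 12.8
t 15.25 yaw-pi 0.0627 Tz [-0.316  0.279  0.193] [0.02  0.033 0.026] F [-1.4 -2.   5.4] w 13.04 q6 -1.4 [484.5 186.   68.4]
drain_pointer []
drain_mark [([251.8, 208.3], 0.69)]
15.25 [484.5 186.   68.4] [-0.  1. -0.  0.] 13.035972035261633
```

Seated at about π+0.18. Torque climbs at roughly 1.5 N m/rad and is now 0.19 N m. Another 0.05 rad should bring it to about 0.27.

```bash
python3 -m creep '[[-1,0,0,0,-0.03],[-1,0,0,0,-0.05],[-1,0,0,0,-0.05]]'|tail -2; python3 tq.py 6; python3 look.py w8 drain_pointer drain_mark
python3 - <<'E'
import cv2
cv2.imwrite("pics/c8.png",cv2.resize(cv2.imread("pics/w8.png")[180:340,190:320],None,fx=3.6,fy=3.6,interpolation=cv2.INTER_CUBIC))
E
```

```text
contact_force: [-1.8, -1.6, 5.6]
width: 12.8
t 16.075 yaw-pi 0.0131 Tz [-0.369  0.273  0.28 ] [0.032 0.026 0.025] F [-1.6 -2.   5.5] w 12.97 q6 -1.351 [484.5 185.9  68.4]
drain_pointer [([254.7, 214.1], 0.59), ([112.6, 277.2], 0.2)]
drain_mark [([251.0, 211.6], 0.68)]
16.075 [484.5 185.9  68.4] [-0.  1. -0.  0.] 12.974699160864699
```

View pics/c8.png

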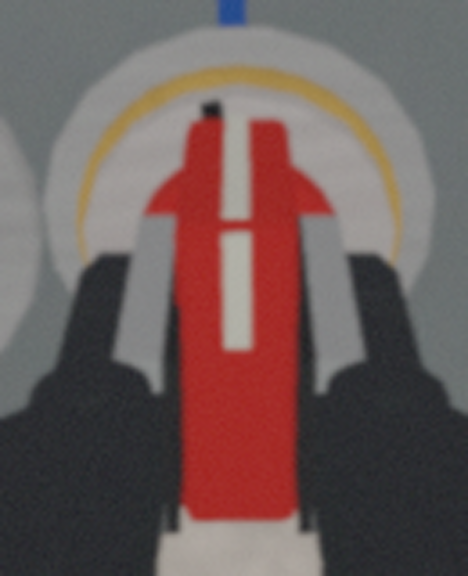

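The mark sits at crop (212,108) and the pointer at (237,118). That's about 7 px, or 3.5 mm, of wind-up, and it agrees with the 0.28 N m reading. I'll hold, release and lift straight up.

```bash
python3 -m creep '[[-1,0,0,0,0],[-1,0,0,0,0],[-1,0,0,0,0],[-1,0,0,0,0],[-1,0,0,0,0],[-1,0,0,0,0],[-1,0,0,0,0],[-1,0,0,0,0]]'; python3 tq.py 3
python3 -m creep '[[-0.35,0,0,0,0],[-0.35,0,0,0,0],[-0.35,0,0,0,0],[-0.35,0,0,0,0]]'; python3 look.py w9 drain_pointer drain_mark
```

```text
time: 17.23
tcp_pos: [484.5, 185.9, 68.4]
tool_rot: [-0.007, 1.0, -0.001, 0.0]
contact_force: [-1.0, -1.8, 5.8]
width: 12.9
t 17.375 yaw-pi 0.013 Tz [-0.348  0.251  0.273] [0.032 0.029 0.031] F [-1.3 -2.3  5.1] w 13.44 q6 -1.351 [484.5 185.9  68.4]
time: 17.88
tcp_pos: [484.3, 186.5, 67.6]
tool_rot: [-0.006, 1.0, 0.0, 0.0]
contact_force: [0.9, 1.3, 2.3]
width: 27.3
drain_pointer [([245.9, 214.1], 0.88)]
drain_mark [([253.4, 273.3], 0.72), ([248.3, 212.8], 0.63), ([107.6, 278.3], 0.39)]
17.875 [484.3 186.5  67.6] [-0.  1.  0.  0.] 27.27950897475212
```

View pics/w9.png

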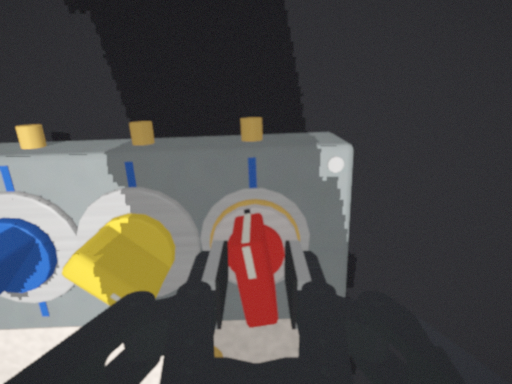

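The handle sprang back and the mark is under the pointer again at (247,211), so the valve is seated and free. Lifting and moving to the controller.

```bash
python3 -m creep '[[-0.35,0,0,0.015,0],[-0.35,0,0,0.04,0],[-0.35,0,0,0.08,0],[-0.35,0,0,0.13,0],[-0.35,0,0,0.17,0],[-0.35,0,0,0.17,0]]'; python3 look.py w10 drain_pointer drain_mark back_grip
python3 -m creep '[[-1,0,-0.055,0,-0.06],[-1,0,-0.11,0,-0.12],[-1,0,-0.165,0,-0.18],[-1,0,-0.22,0,-0.24],[-1,0,-0.275,0,-0.3],[-1,0,-0.33,0,-0.36],[-1,0,-0.385,0,-0.42],[-1,0,-0.44,0,-0.5]]'
python3 -m creep '[[-1,0,0,0,0],[-1,0,0,0,0]]'
python3 look.py w11 start_top controller; python3 -c "
from h import *
s=read_state();print(s['qpos'])"
```

```text
time: 18.77
tcp_pos: [486.3, 187.0, 242.5]
tool_rot: [-0.006, 1.0, 0.001, 0.004]
contact_force: [1.3, 0.3, 0.3]
width: 28.1
drain_pointer [([250.4, 145.4], 0.61), ([74.4, 167.0], 0.23)]
drain_mark []
back_grip [([190.9, 170.0], 0.96)]
18.775 [486.3 187.  242.5] [-0.  1.  0.  0.] 28.100272148463077
time: 19.98
tcp_pos: [482.5, -254.7, 235.0]
tool_rot: [0.243, 0.97, 0.001, -0.002]
contact_force: [0.9, 0.3, 0.4]
width: 0.1
time: 20.23
tcp_pos: [482.9, -252.8, 235.3]
tool_rot: [0.242, 0.97, 0.001, -0.002]
contact_force: [0.7, 0.1, -0.8]
width: -0.1
start_top [([252.5, 199.0], 0.95)]
controller [([266.2, 192.3], 0.62), ([204.9, 33.3], 0.62)]
20.225 [ 482.9 -252.8  235.3] [ 0.2  1.   0.  -0. ] -0.0805589780615963
[-6.09230456e-01  4.42355231e-02  1.79568549e+00  2.80510672e-04
  1.30345217e+00 -1.69323460e+00]
```

View pics/w10.png

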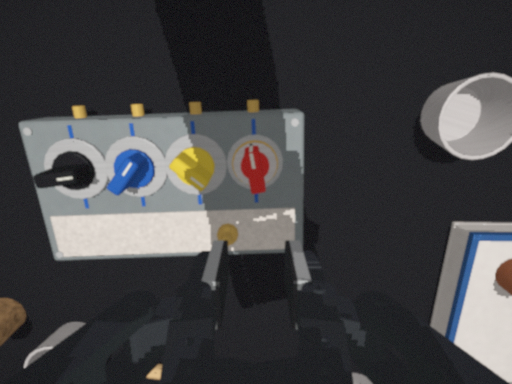

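View pics/w11.png

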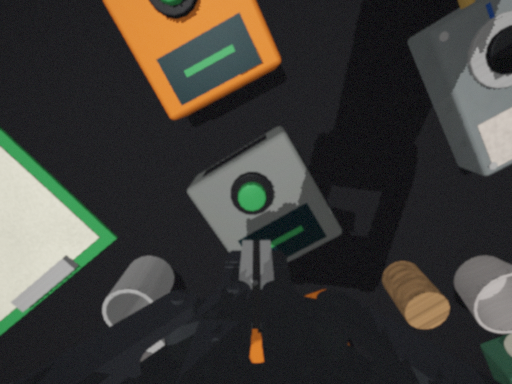

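After release the red pointer stands near −x and the neighbours are unchanged. The grey controller's green button is at (252,197). I'll take a second, lower view for its height.

```bash
python3 -m creep '[[-1,0.02,0.03,-0.04,0],[-1,0.02,0.03,-0.08,0],[-1,0.02,0.03,-0.08,0],[-1,0.02,0.03,-0.08,0]]'; python3 look.py w12 start_top
python3 - <<'E'
from h import *
import pickle
np.set_printoptions(precision=1,suppress=True)
a=pickle.load(open("w11.pkl","rb"));b=pickle.load(open("w12.pkl","rb"))
def cen(tag,uv):
    im=cv2.imread("pics/"+tag+".png").astype(int); g=(im[...,1]>im[...,2]+50)&(im[...,1]>im[...,0]+30)
    _,l,st,ce=cv2.connectedComponentsWithStats(g.astype(np.uint8))
    k=min([i for i in range(1,len(st)) if st[i,4]>100],key=lambda i:np.hypot(*(ce[i]-uv))); print(tag,ce[k],st[k]); return ce[k]
def show(o):
    X,r=tri(o);print("X",X,r)
show([(q["c"],q["P"]["start_top"][0]["xy"]) for q in(a,b)])
obs=[(q["c"],cen(t,q["P"]["start_top"][0]["xy"])) for t,q in(("w11",a),("w12",b))]
show(obs)
for n in("side","top"):
    c=cam(n); im=eyes.grab_frame(n)
    for z in(62,68,74): print(n,z,[atz(o[0],o[1],z) for o in obs][1],)
E
```

```text
time: 20.88
tcp_pos: [504.7, -223.5, 158.7]
tool_rot: [0.242, 0.97, -0.0, 0.001]
contact_force: [0.3, -1.3, 0.3]
width: 0.1
start_top [([200.5, 224.2], 0.62)]
20.875 [ 504.7 -223.5  158.7] [ 0.2  1.  -0.   0. ] 0.06518306824451911
X [ 498.5 -263.6   94.8] [0.4597134136052998, 0.6118989561523491]
w11 [251.4 196.5] [238 183  28  28 638]
w12 [202.1 220.6] [ 183  202   39   38 1168]
X [ 499.6 -265.3   83.4] [0.011209925488896098, 0.014744298698793463]
side 62 [ 505.9 -273.1   62. ]
side 68 [ 504.1 -270.9   68. ]
side 74 [ 502.3 -268.8   74. ]
top 62 [ 505.9 -273.1   62. ]
top 68 [ 504.1 -270.9   68. ]
top 74 [ 502.3 -268.8   74. ]
```

View pics/w12.png

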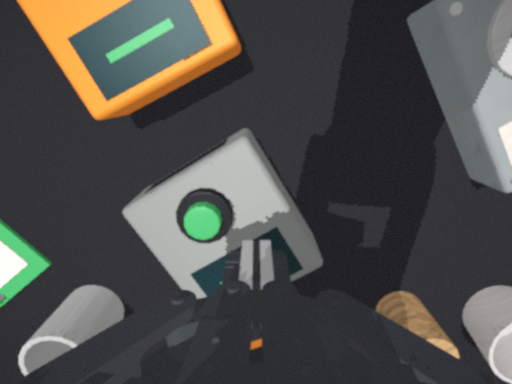

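```bash
python3 -m creep '[[-1,-0.004,-0.043,-0.02,0],[-1,-0.004,-0.043,-0.054,0],[-1,-0.004,-0.043,-0.054,0],[-1,-0.004,-0.043,-0.054,0]]'; python3 look.py w13 start_top
```

```text
time: 21.58
tcp_pos: [500.6, -267.0, 104.7]
tool_rot: [0.242, 0.97, -0.0, 0.001]
contact_force: [0.0, 0.6, 0.1]
width: -0.2
start_top [([256.0, 234.2], 0.73)]
21.575 [ 500.6 -267.   104.7] [ 0.2  1.  -0.   0. ] -0.205084366671634
```

View pics/w13.png

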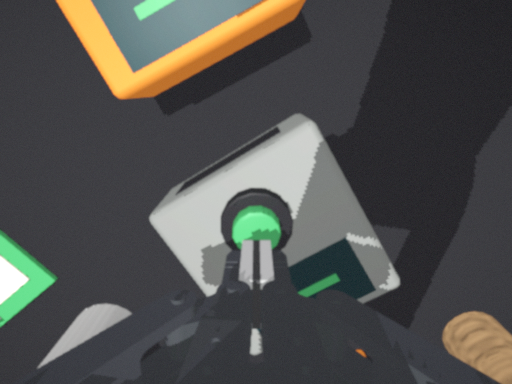

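```bash
python3 - <<'E'
from h import *
import pickle
np.set_printoptions(precision=1,suppress=True)
b=pickle.load(open("w13.pkl","rb"));c=b["c"];a=pickle.load(open("w11.pkl","rb"))["c"]
for z in(66,70,74,78): print(z,atz(c,(256.5,231),z),atz(a,(251.5,197.5),z), "diam",48/c["f"]*((c["R"]@atz(c,(256.5,231),z)+c["t"])[2]))
E
```

```text
66 [ 506.3 -269.    66. ] [ 505.6 -268.7   66. ] diam 29.610264665031423
70 [ 504.7 -268.1   70. ] [ 504.5 -268.    70. ] diam 28.959198444764404
74 [ 503.1 -267.3   74. ] [ 503.3 -267.3   74. ] diam 28.308132224497385
78 [ 501.4 -266.4   78. ] [ 502.1 -266.7   78. ] diam 27.65706600423037
```

The button's centre is at (503,−267) and its top at about z = 74, 28 mm across, so it checks out. Descending in small steps.

```bash
python3 -m creep '[[-1,0.002,0,-0.015,0],[-1,0.002,0,-0.024,0],[-1,0.002,0,-0.028,0],[-1,0.002,0,-0.028,0]]'; python3 tq.py 1
python3 -m creep '[[-1,0,0,-0.0015,0],[-1,0,0,-0.003,0],[-1,0,0,-0.003,0]]'; python3 tq.py 2
```

```text
time: 22.18
tcp_pos: [502.2, -266.5, 76.1]
tool_rot: [0.242, 0.97, 0.0, -0.0]
contact_force: [-2.4, 1.8, 6.0]
width: 0.3
t 22.225 yaw-pi -0.4887 Tz [0.276 0.108 0.018] [0. 0. 0.] F [-0.9  0.8  5.5] w 0.01 q6 -1.694 [ 502.2 -266.4   76. ]
time: 22.6
tcp_pos: [502.4, -266.5, 75.8]
tool_rot: [0.242, 0.97, 0.0, -0.001]
contact_force: [-5.8, 5.7, 19.7]
width: -0.1
t 22.7 yaw-pi -0.4884 Tz [8.440e-01 1.024e+00 1.000e-03] [0.018 0.021 0.026] F [-6.3  5.4 19.6] w -0.09 q6 -1.694 [ 502.3 -266.5   75.8]
```

```bash
python3 look.py w14 start_top
```

```text
start_top [([254.5, 252.0], 0.66)]
22.7 [ 502.3 -266.5   75.8] [ 0.2  1.   0.  -0. ] -0.08628308496153772
```

View pics/w14.png

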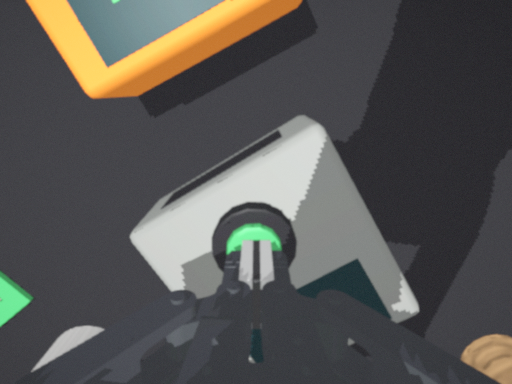

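The green face is pushed down under the fingertips at (254,240), with 20 N on it and a hard stop. I'll back off in steps to confirm the travel.

```bash
for i in 1; do python3 -m creep '[[-1,0,0,0.003,0],[-1,0,0,0.003,0]]' >/dev/null; python3 tq.py 2; python3 -m creep '[[-1,0,0,0.002,0],[-1,0,0,0.002,0]]' >/dev/null; python3 tq.py 2;  python3 -m creep '[[-1,0,0,0.002,0],[-1,0,0,0.002,0]]' >/dev/null; python3 tq.py 2; python3 -m creep '[[-1,0,0,0.003,0],[-1,0,0,0.003,0]]' >/dev/null; python3 tq.py 2; done
```

```text
t 23.15 yaw-pi -0.4888 Tz [0.353 0.203 0.016] [0.058 0.048 0.023] F [-1.   2.4  6.8] w -0.09 q6 -1.694 [ 502.2 -266.5   76. ]
t 23.5 yaw-pi -0.4889 Tz [ 0.302 -0.108 -0.016] [0.012 0.02  0.023] F [0.1 1.2 3.5] w 0.09 q6 -1.694 [ 502.2 -266.5   77.3]
t 23.85 yaw-pi -0.4889 Tz [ 0.322 -0.277  0.015] [0.021 0.018 0.014] F [2.1 1.8 2.9] w -0.09 q6 -1.694 [ 502.1 -266.6   79.2]
t 24.2 yaw-pi -0.4886 Tz [-0.085 -0.001 -0.031] [0.008 0.002 0.022] F [ 0.1 -0.3  1.4] w -0.24 q6 -1.694 [ 501.3 -266.9   82. ]
```

Force falls from about 5 N to about 0 between z = 76 and 82, which is the full 6 mm stroke. Retreating and checking everything.

```bash
python3 -m creep '[[-1,0,0,0.03,0],[-1,0,0,0.08,0],[-1,0,0.0,0.13,0],[-1,0,0.02,0.15,0],[-1,0,0.02,0.15,0]]'; python3 look.py w15 start_top
python3 - <<'E'
from h import *
im=eyes.grab_frame("top");save("top9.png",im)
a=cv2.imread("pics/top0.png");cv2.imwrite("pics/topcmp.png",np.hstack([a,im[...,::-1]])[60:320,70:980] if 0 else np.vstack([a[90:270,80:460],im[90:270,80:460,::-1]]))
side=eyes.grab_frame("side");save("side9.png",side)
E
```

```text
time: 24.82
tcp_pos: [502.6, -246.7, 234.1]
tool_rot: [0.241, 0.97, -0.001, 0.002]
contact_force: [-0.2, -0.2, 0.3]
width: -0.0
start_top [([233.6, 185.3], 0.62)]
24.825 [ 502.6 -246.7  234.1] [ 0.2  1.  -0.   0. ] -0.0435571186092577
```

View pics/w15.png

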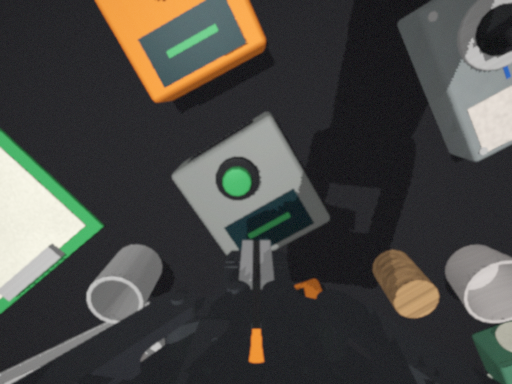

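View pics/topcmp.png

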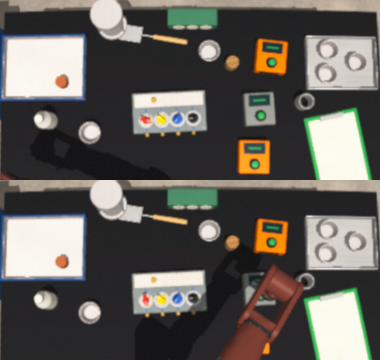

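View pics/side9.png

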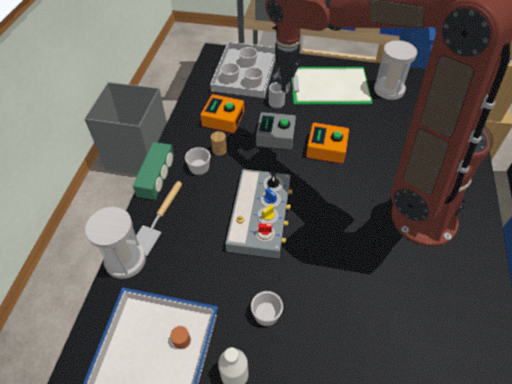

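The button is back out at (237,181). The bystanders stand where they were, the red handle is at its seat and the arm is clear of everything.

```bash
python3 -c "
from h import *
print(job.hand_in())"
```

```text
the job is handed in; nothing more can be done
None
```

I shut the red drain valve and pressed the green start button on the grey controller, then handed the job in at about 25 s. The hand-in gives no verdict.

- **Valve:** I gripped the red handle and turned it clockwise until the torque rose above friction, with the pointer about 0.18 rad off world −x. I wound it on to 0.27–0.28 N m, with the mark about 3.5 mm from the pointer, and held it there for over a second. When I let go, the handle sprang back and the mark was under the pointer again.
- **Button:** I pressed it to a hard stop, about 20 N at most. As I backed off, the force fell from about 5 N to about zero over 6 mm, and the last wrist picture shows the button out.
- **Neighbours and bystanders:** I saw no movement of the neighbouring valves or of anything else in the before and after pictures. In the last top picture the arm hid the controller and part of one orange look-alike, but both show in the side picture. The arm ended clear of everything.

**Checks that disagreed:**
- The button's top measured 74 mm from the pictures, but the fingers met it at about 82 mm. One earlier estimate had given 83 mm. Because of this, the first contact came at the end of the approach move, pressing with about 6 N.
- The drain pointer and mark positions from the networks scattered by a few pixels and missed the mark at times. For those I relied on the torque readings and close crops.

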